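# Uncap the red spray can

### The arm

A 7-joint arm with a two-finger parallel gripper is mounted at the origin on the work surface. World frame = base frame: x ahead of the robot, y to its left, z up, the work surface at z = 0. Lengths are in mm, angles in rad, forces in N, time in s.
With the tool pointing down it reaches from about 400 to 875 mm from the base axis. Payload 4.4 kg.
Tool frame: the origin (TCP) lies at the very end of the fingers, on their centre line; the grasp point (between the pads) lies 19 mm behind it; z points along the fingers, x is the direction in which the jaws open and shut, and the axes are right-handed (so a half turn about z gives the same grasp; the last joint's range is limited). The gripper opens to 85 mm and grips with 20 to 120 N. Pads are 22 mm wide; open, the fingers measure 114 mm over their backs; the gripper's body (76 mm by 85 mm) begins 54 mm behind the grasp point. The pads swing forward as they close: fully open they stand 13 mm farther back than shut.
Start: joints at [1.122, 0.628, 0.038, 1.517, -0.027, 0.996, -0.02], TCP at [242.816, -602.958, 231.313] pointing down, gripper open.
Joint ranges: [-3.06, 3.06], [-0.37, 2.12], [-1.25, 1.32], [0.18, 2.47], [-1.1, 4.24], [0.23, 1.98], [-2.94, 2.94]. Speed limits (rad/s): [2.57, 2.57, 3.14, 3.14, 3.14, 3.14, 3.14].

### API

Orientations are given as [roll, pitch, yaw] about the fixed x, y, z axes, in that order (R = Rz(yaw) Ry(pitch) Rx(roll)).
In Python, from cell import telemetry, get_image, get_calibration, ctrl gives the robot as it stands. The module is installed in compiled form; this text tells all that it offers.
- The arm moves only by the tool arm_command, never from a script. Its arguments are lists of equal length, an entry for each row: "rot": the turn, a rotation vector about the world's x, y, z in degrees, a list of three; "slide": the shift along the world's x, y, z in mm, a list of three; "gripper": the finger opening in mm, from 0 to 85.4. A call has 1 to 5 rows; each row shifts and turns the pose as measured when the row begins; what a row does not reach is not made up. A row lasts 1/12 s, in which the tool goes at most 41.7 mm and 7.16 degrees, less where a joint would pass 70% of its speed; a pose out of reach is approached as far as the arm can. A call with a gripper value outside its range is refused whole. The fingers move at their own pace and stop on an object; the grip force is fixed at half the most. Time passes only in rows, so rows that do not move let the fingers close. It gives the time, the measured TCP pose, the force and the opening at its end, in the units of the state.
- telemetry.read_state(): the state, without advancing time (a new reading comes with each control period).
- get_image(name): name is "side" or "top"; returns (picture, depth): 420x560x3 uint8, red, green, blue; 420x560 float32, mm along the optical axis (not along the pixel's ray), 0 where there is no reading.
- get_calibration(name): a dict with "fx", "fy", "cx", "cy" (pixels), "xyz" and "attitude" of the camera in the world. Camera axes: x right, y up, looking along -z (the intrinsics and any distortion apply to the point x, -y, -z); pixel columns grow to the right and rows downward; lengths in mm; the calibration is good to about 2 mm. A picture is of the moment at which its call begins. get_calibration takes no time and is no camera call.
- ctrl.finish_job(): hands the job in, once; it reports no verdict.
The state is a dict: "clock": time; "qpos": joint angles; "qd": joint speeds; "tau": joint torques, N m; "eef_pos": TCP position; "tool_rot": TCP orientation; "force": force on the tool from outside, world axes, zero at the start; "torque": the same for the moment, N m; "width": finger opening in mm.
Only numpy, scipy, OpenCV 4.12 (cv2) and the standard library are available. Lean on these libraries where they do the work, as an engineer would, in place of code of your own. Each camera call takes 0.05 s, during which the arm holds its last target.

### The job

The red spray paint is about to be used on the colour wheels: lift the loose red cap straight up off its can and set it, open side down and sitting flat, in the round recess of the yellow cap holder, then let go. Set it down, do not drop it, and leave the red and the blue can standing where they are.

Things in the scene. Friction and masses are not known exactly. Their poses are not given: they have to be found in the camera images.
- cap_red_center (a point): Centre, half-way up, of the loose red plastic cap: an upside-down cup 48 mm in diameter and 55 mm high (3.5 mm walls, closed on top, open below, 25 g or so), z axis up along it. It only rests on the red can's flat shoulder; nothing holds it but its weight. Its underside is 27.5 mm below this point and its top 27.5 mm above. It must rise 20 mm to clear the nozzle inside it.
- can_red: Loose upright spray can with a wide red band, 58 mm in diameter, about 0.35 kg. Origin at the centre of its underside, z up. The cap sits on its flat shoulder 120 mm up (so the cap's top is 175 mm up); a white nozzle stands up to 140 mm inside the cap. The red cap is on this can.
- can_blue: Bystander: the like spray can with blue band and a blue cap that is firmly part of it, 58 mm in diameter, 175 mm high in all. Origin at the centre of its underside. Not to be moved.
- holder_recess (a point): Centre of the recess floor of the yellow cap holder, a square block 105 x 105 mm and 30 mm high, fixed to the table. The round recess in its top, with a dark floor, is 72 mm in diameter and 8 mm deep: this point is 22 mm above the table and 8 mm below the rim. z up. A cap standing in the recess has its centre 27.5 mm above this point.
Mind the look-alikes: they are no part of the job. Of the things like the part that bears holder_recess, leave any that is green or purple; of the rest the larger one is meant.

How it is judged (in metres and radians):
On the way:
1. the red cap is lifted off the can, clear of the nozzle, the can still upright (z of cap_red_center in the frame of can_red above 0.166 m and angle between can_red's own z axis and vertical below 0.2 rad), for 0.1 s.
At the end, for the whole second after the job is handed in: The red cap stands at rest and released in the holder's recess, open side down, upright within 10 degrees, its centre within 16 mm of the recess centre and 23.5 to 31.5 mm above the recess floor; both cans stand upright (within 0.1 rad) within 30 mm of where they were (horizontal distance between cap_red_center and holder_recess below 0.016 m and z of cap_red_center in the frame of holder_recess between 0.0235 and 0.0315 m and angle between cap_red_center's own z axis and vertical below 0.175 rad and linear speed of cap_red below 0.02 m/s and contact force between the fingers and cap_red below 0.1 N and angle between each of can_red, can_blue's own z axis and vertical below 0.1 rad and distance of each of can_red, can_blue from where it was at the start of the episode below 0.03 m); the robot touches nothing.
It fails at once if the red cap is dropped or thrown (moves faster than 0.8 m/s, a fall of about 30 mm, with no finger on it) (linear speed of cap_red above 0.8 m/s and contact force between the fingers and cap_red below 0.05 N).
It fails at once if a can is tipped by more than 0.35 rad (angle between any of can_red, can_blue's own z axis and vertical above 0.35 rad).
It also fails if it takes over 45 s, if anything falls off the work surface, if the arm or the gripper's body presses on something with over 40 N, if the wrist force passes 120 N, or if a joint passes its speed limit or range.

## Working session

There is one attempt and no reset: what is moved stays moved. The work goes in short steps, Python scripts to look and compute and a tool call to move; the robot and the scene stay as the last step left them, time stands still between calls to the robot, and variables do not carry over. Pictures are saved under pics/ and viewed, and the job is handed in when it is done.

Besides the shell and the picture viewer there is one more tool, called after "Call:" as a command line: name --argument value ..., lists and objects as JSON in quotes. arm_command: Moves the arm, as the interface text tells. Its arguments: {"type":"object","properties":{"rot":{"type":"array"},"slide":{"type":"array"},"gripper":{"type":"array"}},"required":["rot","slide","gripper"]}

```bash
mkdir -p pics
python3 - <<'E'
from cell import telemetry,get_image,get_calibration,ctrl
import cv2,numpy as np
s=telemetry.read_state();print(s)
for n in("side","top"):
    p,d=get_image(n);print(n,get_calibration(n))
    cv2.imwrite(f"pics/{n}0.png",p[:,:,::-1]);np.savez(f"{n}0.npz",p=p,d=d)
E
```

```text
{'clock': 0.0, 'qpos': array([ 1.12219688,  0.62933929,  0.03844784,  1.51836359, -0.02699151,
        0.99632521, -0.02001072]), 'qd': array([-0.00068277, -0.00092073,  0.00111484,  0.0002333 , -0.00082916,
       -0.00098561,  0.00025951]), 'tau': array([-1.02603785e-04, -5.63404620e+01,  1.22640755e+00, -1.93442631e+01,
        1.11259488e-02,  1.07491988e-02, -1.15334285e-05]), 'eef_pos': array([ 242.57261337, -602.36036926,  230.39505938]), 'tool_rot': array([ 3.14155697e+00,  1.91691302e-03, -1.18800768e+00]), 'force': array([-1.13489039, -0.06558474, -0.56087081]), 'torque': array([-0.03396262, -0.02885969,  0.0180364 ]), 'width': 85.47764009949474}
side {'fx': 390.17550446780945, 'fy': 390.17550446780945, 'cx': 282.31989626800566, 'cy': 209.46266089033682, 'xyz': array([392.94160456, 727.39564325, 643.34188046]), 'attitude': array([ 0.8852272 , -0.02050661, -2.84864117])}
top {'fx': 410.7124058175056, 'fy': 410.7124058175056, 'cx': 279.6177375809447, 'cy': 206.03153240224887, 'xyz': array([492.05921985,  95.55170849, 938.3983058 ]), 'attitude': array([ 0.12253188, -0.02615857, -1.59256984])}
```

View pics/side0.png

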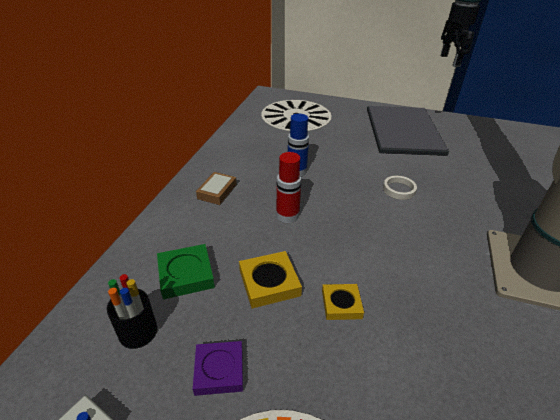

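View pics/top0.png

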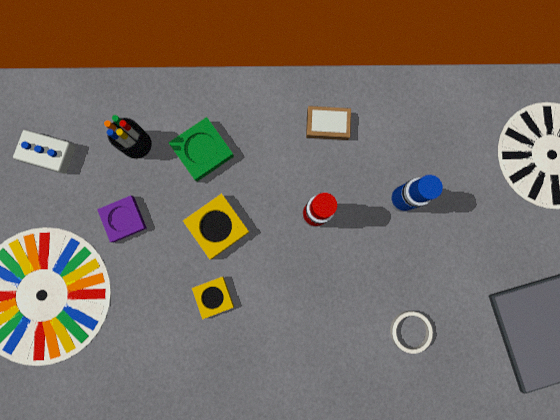

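The side view shows the red can at about (289,187), the blue one at (298,143), the large yellow holder at (270,278) and the small yellow look-alike at (343,300). In the top view the red cap's top is near (323,206), the large holder's recess at (216,226) and the blue cap at (427,188).

```bash
cat > h.py <<'E'
import numpy as np,cv2
from scipy.spatial.transform import Rotation as Ro
from cell import get_calibration
def cam(n):
    c=get_calibration(n);return c,Ro.from_euler('xyz',c['attitude']).as_matrix()
def rays(n,uv):
    c,R=cam(n);uv=np.asarray(uv,float).reshape(-1,2)
    return c['xyz'],np.c_[(uv[:,0]-c['cx'])/c['fx'],-(uv[:,1]-c['cy'])/c['fy'],-np.ones(len(uv))]@R.T
def plane(n,uv,z):
    o,d=rays(n,uv);return o+d*((z-o[2])/d[:,2])[:,None]
def cloud(n,D):
    v,u=np.mgrid[:D.shape[0],:D.shape[1]]
    o,d=rays(n,np.c_[u.ravel(),v.ravel()])
    return (o+d*D.reshape(-1,1)).reshape(*D.shape,3)
def circ(xy):
    A=np.c_[2*xy,np.ones(len(xy))];s=np.linalg.lstsq(A,(xy**2).sum(1),rcond=None)[0]
    return s[:2],np.sqrt(s[2]+s[0]**2+s[1]**2)
def big(m):
    n,l,st,c=cv2.connectedComponentsWithStats(m.astype(np.uint8));i=1+np.argmax(st[1:,4]);return l==i
E
cat > m.py <<'E'
from h import *
for n in("top","side"):
    z=np.load(f"{n}0.npz");p=z['p'];D=z['d'];P=cloud(n,D)
    h=cv2.cvtColor(p,cv2.COLOR_RGB2HSV);H,S,V=[h[...,i].astype(int) for i in range(3)]
    red=((H<6)|(H>174))&(S>150)&(V>60);blue=(H>105)&(H<130)&(S>130)&(V>40);yel=(H>18)&(H<32)&(S>150)&(V>60)
    ok=D>0
    for nm,m in(("red",red),("blue",blue)):
        Z=P[...,2]
        m=big(m&ok&(abs(Z-175)<10)&(P[...,0]>350)) ; m2=m&(abs(Z-np.percentile(Z[m],80))<4)
        q=P[m2];c=cv2.findContours(m2.astype(np.uint8),0,1)[0];c=max(c,key=len)
        xy=plane(n,c.reshape(-1,2),175)[:,:2]
        print(n,nm,m2.sum(),"depth mean",q.mean(0).round(1),"circle",circ(xy), "minrect",cv2.minEnclosingCircle(xy.astype(np.float32)))
    Y=big(yel)
    c=max(cv2.findContours(Y.astype(np.uint8),0,1)[0],key=len)
    f=np.zeros(Y.shape,np.uint8);cv2.drawContours(f,[c],-1,1,-1)
    top=Y&ok&(abs(P[...,2]-30)<5)
    xy=P[top][:,:2];r=cv2.minAreaRect(xy.astype(np.float32))
    print(n,"yellow z",np.median(P[top][:,2]),"rect",r)
    hole=big((f>0)&~Y&(V<70));hc=max(cv2.findContours(hole.astype(np.uint8),0,1)[0],key=len)
    print("hole",circ(plane(n,hc.reshape(-1,2),30)[:,:2]),"floorz",np.median(P[hole&ok][:,2]),P[hole&ok].mean(0))
E
python3 m.py
```

```text
top red 485 depth mean [586.1 -10.2 173.9] circle (array([586.18073508, -10.10517156]), np.float64(22.847760782041988)) minrect ((585.9083251953125, -10.217428207397461), 23.943788528442383)
top blue 476 depth mean [ 617.1 -212.7  174. ] circle (array([ 616.99165289, -212.36629391]), np.float64(22.99986019320214)) minrect ((616.2974853515625, -212.52957153320312), 24.201160430908203)
top yellow z 28.8683851952012 rect ((561.6766357421875, 212.70407104492188), (105.46385192871094, 104.26619720458984), 34.637596130371094)
hole (array([562.17988161, 212.20447071]), np.float64(33.31753308980175)) floorz 21.260563468841838 [562.74191906 213.37211186  21.23985084]
side red 202 depth mean [587.9  -7.6 174.2] circle (array([587.52152559,  -6.55378082]), np.float64(23.76083382569709)) minrect ((587.6634521484375, -5.547304153442383), 26.625225067138672)
side blue 118 depth mean [ 618.9 -209.6  174.4] circle (array([ 618.54697225, -208.6933501 ]), np.float64(22.33976352251004)) minrect ((618.6504516601562, -207.5810546875), 25.656892776489258)
side yellow z 29.114092138205876 rect ((563.4669189453125, 213.10511779785156), (105.62586975097656, 108.24850463867188), 34.5054931640625)
hole (array([562.90939317, 217.05971816]), np.float64(32.04859156929922)) floorz 21.508587961581725 [564.99995032 210.72646781  21.53716299]
```

Call:
arm_command --rot '[[0, 0, 0], [0, 0, 0], [0, 0, 0], [0, 0, 0], [0, 0, 0]]' --slide '[[0, 0, 30], [10, 30, 10], [20, 35, 0], [20, 35, 0], [20, 35, 0]]' --gripper '[85, 85, 85, 85, 85]'

```text
clock: 0.52
eef_pos: [304.5, -470.9, 267.9]
tool_rot: [3.134, 0.003, -1.206]
force: [1.2, 1.0, 0.1]
width: 85.1
```

Call:
arm_command --rot '[[0, 0, 0], [0, 0, 0], [0, 0, 0], [0, 0, 0], [0, 0, 0]]' --slide '[[20, 35, 0], [20, 35, 0], [20, 35, 0], [20, 35, 0], [20, 35, 0]]' --gripper '[85, 85, 85, 85, 85]'

```text
clock: 0.93
eef_pos: [405.2, -287.9, 267.1]
tool_rot: [3.133, 0.004, -1.209]
force: [0.4, -0.5, -0.8]
width: 85.3
```

Call:
arm_command --rot '[[0, 0, 0], [0, 0, 0], [0, 0, 0], [0, 0, 0], [0, 0, 0]]' --slide '[[20, 35, 0], [20, 35, 0], [20, 35, 0], [20, 35, 0], [20, 30, 0]]' --gripper '[85, 85, 85, 85, 85]'

```text
clock: 1.35
eef_pos: [505.9, -109.0, 266.6]
tool_rot: [3.132, 0.006, -1.209]
force: [0.9, -1.1, -0.5]
width: 85.5
```

Call:
arm_command --rot '[[0, 0, 0], [0, 0, 0], [0, 0, 0], [0, 0, 0], [0, 0, 0]]' --slide '[[25, 30, 0], [22, 27, 0], [18, 22, 0], [10, 12, 0], [0, 0, 0]]' --gripper '[85, 85, 85, 85, 85]'

```text
clock: 1.77
eef_pos: [585.8, -0.9, 264.8]
tool_rot: [3.134, 0.012, -1.194]
force: [-0.2, 0.2, -0.1]
width: 85.2
```

```bash
cat > st.py <<'E'
from h import *
from cell import telemetry
import sys
s=telemetry.read_state();R=Ro.from_euler('xyz',s['tool_rot'])
t=Ro.from_euler('xyz',[np.pi,0,s['tool_rot'][2]])
print(s['eef_pos'].round(1),"rot fix deg",np.degrees((t*R.inv()).as_rotvec()).round(2),s['width'],s['force'].round(1),s['qpos'].round(2))
E
python3 st.py
```

```text
[585.8  -0.9 264.8] rot fix deg [-0.46 -0.68 -0.  ] 85.1589348599431 [-0.2  0.2 -0.1] [ 0.    0.51 -0.07  1.65  0.03  1.   -1.27]
```

Call:
arm_command --rot '[[0, 0, 0], [0, 0, 0], [0, 0, 0]]' --slide '[[0, -8, -20], [0, 0, -20], [0, 0, 0]]' --gripper '[85, 85, 85]'

```text
clock: 2.02
eef_pos: [585.5, -8.2, 223.5]
tool_rot: [3.133, 0.012, -1.19]
force: [-0.5, -0.0, -0.1]
width: 85.3
```

```bash
python3 st.py
python3 - <<'E'
from cell import get_image
import cv2,numpy as np
for n in("side","top"):
    p,d=get_image(n)
    cv2.imwrite(f"pics/{n}1.png",p[:,:,::-1]);np.savez(f"{n}1.npz",p=p,d=d)
a=cv2.imread("pics/side1.png")[60:260,190:390];b=cv2.imread("pics/top1.png")[110:310,220:420]
cv2.imwrite("pics/c1.png",np.hstack([cv2.resize(x,(400,400)) for x in(a,b)]))
E
```

```text
[585.5  -8.2 223.5] rot fix deg [-0.44 -0.68 -0.  ] 85.26523482928894 [-0.5 -0.  -0.1] [ 0.01  0.55 -0.07  1.7   0.03  0.91 -1.25]
```

View pics/c1.png

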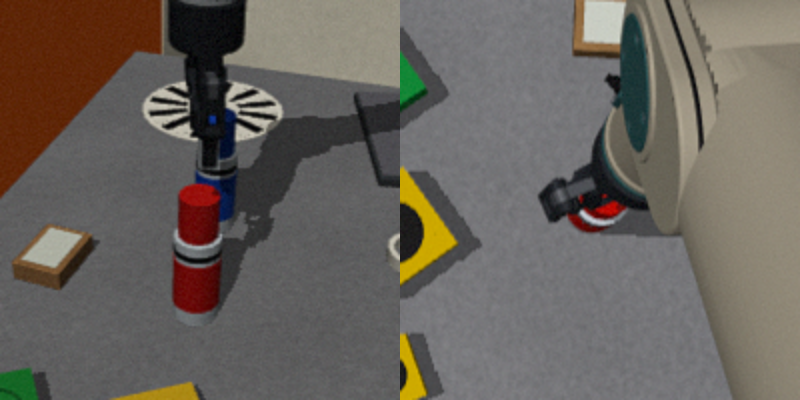

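The gripper hangs squarely over the red cap: the near finger is just above the cap at crop (208,150) in the side view, and the fingers straddle it at (570,205) in the top view. Next is the descent.

Call:
arm_command --rot '[[-0.4, -0.7, 0], [0, 0, 0], [0, 0, 0], [0, 0, 0], [0, 0, 0]]' --slide '[[1, -1, -20], [0, 0, -20], [0, 0, -20], [0, 0, -15], [0, 0, -8]]' --gripper '[85, 85, 85, 85, 85]'

```text
clock: 2.53
eef_pos: [593.3, -14.0, 150.3]
tool_rot: [-3.122, -0.009, -1.197]
force: [0.0, -0.1, -0.0]
width: 85.1
```

```bash
python3 st.py
```

```text
[593.3 -14.  150.3] rot fix deg [ 0.09  1.25 -0.01] 85.1413896683884 [ 0.  -0.1 -0. ] [ 0.01  0.64 -0.05  1.78  0.05  0.71 -1.27]
```

Call:
arm_command --rot '[[0, 0.6, 0], [0, 0, 0]]' --slide '[[-5, 3, -5], [0, 0, 0]]' --gripper '[85, 85]'

```text
clock: 2.7
eef_pos: [587.6, -11.9, 145.4]
tool_rot: [-3.133, -0.006, -1.199]
force: [-0.3, 0.4, 0.0]
width: 85.0
```

```bash
python3 st.py
```

```text
[587.6 -11.9 145.4] rot fix deg [ 0.12  0.56 -0.  ] 84.97131931126745 [-0.3  0.4  0. ] [ 0.    0.64 -0.05  1.79  0.05  0.7  -1.28]
```

Call:
arm_command --rot '[[0, 0.3, 0], [0, 0, 0]]' --slide '[[-1, 2, -8], [0, 0, 0]]' --gripper '[85, 85]'

```text
clock: 2.87
eef_pos: [587.6, -9.9, 138.9]
tool_rot: [-3.136, -0.005, -1.199]
force: [-0.5, 0.7, 0.1]
width: 85.1
```

```bash
python3 st.py
```

```text
[587.6  -9.9 138.9] rot fix deg [ 0.12  0.4  -0.  ] 85.08051120855686 [-0.5  0.7  0.1] [ 0.    0.65 -0.05  1.79  0.05  0.69 -1.28]
```

Call:
arm_command --rot '[[0, 0, 0], [0, 0, 0], [0, 0, 0], [0, 0, 0], [0, 0, 0]]' --slide '[[-1, 0, -1], [0, 0, 0], [0, 0, 0], [0, 0, 0], [0, 0, 0]]' --gripper '[70, 62, 56, 50, 40]'

```text
clock: 3.28
eef_pos: [588.6, -9.6, 140.4]
tool_rot: [-3.131, -0.006, -1.199]
force: [-0.1, -0.2, 0.5]
width: 47.6
```

Call:
arm_command --rot '[[0, 0, 0], [0, 0, 0], [0, 0, 0]]' --slide '[[0, 0, 0], [0, 0, 0], [0, 0, 0]]' --gripper '[40, 40, 40]'

```text
clock: 3.53
eef_pos: [588.9, -9.7, 140.8]
tool_rot: [-3.13, -0.007, -1.199]
force: [0.5, -1.4, -1.1]
width: 47.5
```

```bash
python3 st.py
```

```text
[588.9  -9.7 140.8] rot fix deg [ 0.12  0.74 -0.  ] 47.4540035127777 [ 0.5 -1.4 -1.1] [-0.    0.65 -0.05  1.79  0.05  0.69 -1.28]
```

Call:
arm_command --rot '[[0, 0, 0], [0, 0, 0], [0, 0, 0], [0, 0, 0], [0, 0, 0]]' --slide '[[0, 0, 5], [0, 0, 8], [0, 0, 10], [0, 0, 10], [0, 0, 10]]' --gripper '[40, 40, 40, 40, 40]'

```text
clock: 3.95
eef_pos: [587.0, -9.8, 185.4]
tool_rot: [-3.135, -0.005, -1.199]
force: [-0.0, -0.5, -0.5]
width: 47.1
```

Call:
arm_command --rot '[[0, 0, 0], [0, 0, 0], [0, 0, 0], [0, 0, 0], [0, 0, 0]]' --slide '[[0, 0, 12], [0, 0, 12], [0, 0, 8], [0, 0, 4], [0, 0, 0]]' --gripper '[40, 40, 40, 40, 40]'

```text
clock: 4.37
eef_pos: [589.4, -9.8, 230.6]
tool_rot: [-3.126, -0.008, -1.199]
force: [-0.5, 0.2, 0.3]
width: 46.7
```

```bash
python3 st.py
python3 - <<'E'
from cell import get_image
import cv2,numpy as np
for n in("side","top"):
    p,d=get_image(n)
    cv2.imwrite(f"pics/{n}2.png",p[:,:,::-1]);np.savez(f"{n}2.npz",p=p,d=d)
a=cv2.imread("pics/side2.png")[60:260,190:390];b=cv2.imread("pics/top2.png")[110:310,220:420]
cv2.imwrite("pics/c2.png",np.hstack([cv2.resize(x,(400,400)) for x in(a,b)]))
E
```

```text
[589.4  -9.8 230.6] rot fix deg [ 0.11  0.99 -0.  ] 46.74027345014775 [-0.5  0.2  0.3] [ 0.    0.53 -0.06  1.71  0.04  0.88 -1.27]
```

View pics/c2.png

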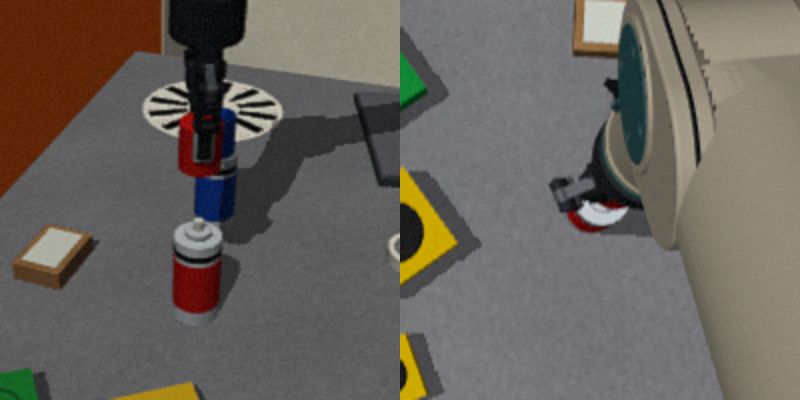

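The cap is off, upright in the fingers at side crop (202,145), and the red can still stands with its nozzle bare at (200,225). Next I carry it to the holder.

Call:
arm_command --rot '[[0, 0.5, 0], [0, 0, 0], [0, 0, 0], [0, 0, 0], [0, 0, 0]]' --slide '[[-1, 12, 0], [-3, 22, 0], [-4, 28, 0], [-4, 28, 0], [-4, 28, 0]]' --gripper '[40, 40, 40, 40, 40]'

```text
clock: 4.88
eef_pos: [570.4, 105.1, 225.6]
tool_rot: [3.137, -0.007, -1.214]
force: [0.7, 0.1, 0.6]
width: 46.9
```

Call:
arm_command --rot '[[0, 0, 0], [0, 0, 0], [0, 0, 0], [0, 0, 0], [0, 0, 0]]' --slide '[[-4, 28, 0], [-4, 26, 0], [-3, 22, -10], [-2, 12, -15], [0, 0, -10]]' --gripper '[40, 40, 40, 40, 40]'

```text
clock: 5.3
eef_pos: [551.5, 212.4, 187.6]
tool_rot: [3.134, 0.002, -1.2]
force: [-0.2, -0.2, -0.6]
width: 46.8
```

```bash
python3 st.py
```

```text
[551.5 212.4 187.6] rot fix deg [ 0.04 -0.43 -0.  ] 46.808954551389284 [-0.2 -0.2 -0.6] [-0.37  0.6  -0.06  1.73  0.04  0.83 -1.66]
```

Call:
arm_command --rot '[[0, 0, 0], [0, 0, 0], [0, 0, 0], [0, 0, 0], [0, 0, 0]]' --slide '[[5, 0, -20], [5, 0, -20], [1, 0, -20], [0, 0, -15], [0, 0, 0]]' --gripper '[40, 40, 40, 40, 40]'

```text
clock: 5.72
eef_pos: [558.4, 213.0, 104.0]
tool_rot: [3.124, 0.002, -1.196]
force: [-0.1, -1.4, -0.6]
width: 47.3
```

```bash
python3 st.py
python3 - <<'E'
from cell import get_image
import cv2,numpy as np
for n in("side","top"):
    p,d=get_image(n)
    cv2.imwrite(f"pics/{n}3.png",p[:,:,::-1]);np.savez(f"{n}3.npz",p=p,d=d)
a=cv2.imread("pics/side3.png")[150:350,170:370];b=cv2.imread("pics/top3.png")[130:330,110:310]
cv2.imwrite("pics/c3.png",np.hstack([cv2.resize(x,(400,400)) for x in(a,b)]))
E
```

```text
[558.4 213.  104. ] rot fix deg [ 0.27 -0.97 -0.  ] 47.26556213159436 [-0.1 -1.4 -0.6] [-0.37  0.72 -0.06  1.76  0.06  0.68 -1.66]
```

View pics/c3.png

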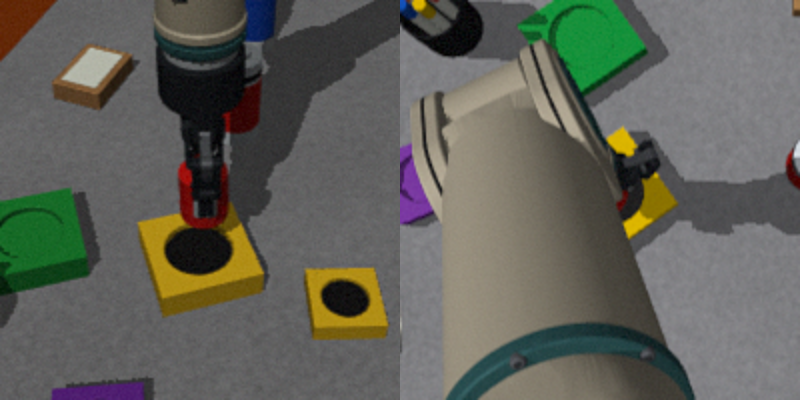

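The cap hangs over the back part of the recess at side crop (203,195), bottom edge about (203,222), and the recess centre is at (197,250). I'll measure the cap by fitting its cylinder in the side depth.

```bash
cat > cyl.py <<'E'
from h import *
import sys
from scipy.optimize import least_squares
def cap(f,box):
    z=np.load(f);p=z['p'];D=z['d'];P=cloud("side",D)
    h=cv2.cvtColor(p,cv2.COLOR_RGB2HSV);H,S,V=[h[...,i].astype(int) for i in range(3)]
    m=((H<6)|(H>174))&(S>150)&(V>40)&(D>0)
    b=np.zeros_like(m);b[box[1]:box[3],box[0]:box[2]]=1
    m=m&b
    q=P[m];k=np.median(q[:,:2],0);q=q[np.hypot(*(q[:,:2]-k).T)<35]
    zb,zt=np.percentile(q[:,2],[1,99]);s=q[(q[:,2]>zb+4)&(q[:,2]<zt-8)]
    r=least_squares(lambda a:np.hypot(s[:,0]-a[0]-a[2]*(s[:,2]-s[:,2].mean()),s[:,1]-a[1]-a[3]*(s[:,2]-s[:,2].mean()))-24,[k[0],k[1]-10,0,0],loss='soft_l1',f_scale=2)
    e=np.linalg.inv(r.jac.T@r.jac)**.5
    print(f,len(s),"z",zb.round(1),zt.round(1),"xy,tilt",r.x.round(3),"rms",np.sqrt((r.fun**2).mean()))
    return r
if __name__=="__main__":
    cap("side0.npz",(270,150,310,182)); cap("side3.npz",(250,220,300,270))
E
python3 cyl.py
```

```text
side0.npz 288 z 122.6 175.7 xy,tilt [ 5.88341e+02 -1.10650e+01 -1.00000e-03 -6.00000e-03] rms 1.0492546818345438
side3.npz 290 z 85.0 147.0 xy,tilt [ 5.58524e+02  2.11724e+02 -7.00000e-03 -2.70000e-02] rms 2.2728918314340474cyl.py:13: RuntimeWarning: invalid value encountered in sqrt
  e=np.linalg.inv(r.jac.T@r.jac)**.5
```

Call:
arm_command --rot '[[0.2, -0.5, 0], [0, 0, 0], [0, 0, 0], [0, 0, 0]]' --slide '[[3, 1, -14], [0, 0, -14], [0, 0, -8], [0, 0, 0]]' --gripper '[40, 40, 40, 40]'

```text
clock: 6.15
eef_pos: [566.8, 214.7, 74.5]
tool_rot: [-3.137, 0.002, -1.198]
force: [0.1, -0.0, -0.4]
width: 47.1
```

```bash
python3 st.py
```

```text
[566.8 214.7  74.5] rot fix deg [-0.18  0.21  0.  ] 47.11203369286675 [ 0.1 -0.  -0.4] [-0.38  0.77 -0.05  1.77  0.06  0.6  -1.66]
```

Call:
arm_command --rot '[[0, 0, 0], [0, 0, 0], [0, 0, 0], [0, 0, 0]]' --slide '[[-3, 0, -8], [0, 0, -8], [0, 0, -5], [0, 0, 0]]' --gripper '[40, 40, 40, 40]'

```text
clock: 6.48
eef_pos: [565.4, 215.0, 54.7]
tool_rot: [-3.133, 0.001, -1.198]
force: [-0.2, -0.1, -0.0]
width: 46.7
```

```bash
python3 st.py
python3 - <<'E'
from cell import get_image
import cv2,numpy as np
n="side"
p,d=get_image(n)
np.savez(f"{n}4.npz",p=p,d=d)
a=p[200:340,200:340,::-1]
cv2.imwrite("pics/c4.png",cv2.resize(a,(560,560),interpolation=cv2.INTER_CUBIC))
from cyl import cap
cap("side4.npz",(240,220,305,290))
E
```

```text
[565.4 215.   54.7] rot fix deg [-0.27  0.45  0.  ] 46.732252003703735 [-0.2 -0.1 -0. ] [-0.38  0.79 -0.05  1.79  0.06  0.55 -1.67]
side4.npz 296 z 21.3 127.5 xy,tilt [ 5.64838e+02  2.13961e+02 -5.20000e-02 -9.00000e-03] rms 2.782555725340036cyl.py:13: RuntimeWarning: invalid value encountered in sqrt
  e=np.linalg.inv(r.jac.T@r.jac)**.5
```

View pics/c4.png

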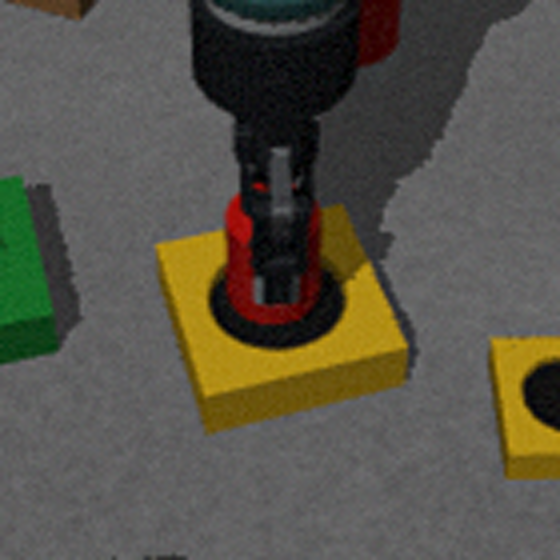

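The cap's bottom (crop about (275,318)) lies inside the dark recess (centre about (277,307)), roughly 12 mm above its floor. I'll lower it in small steps and watch the force.

Call:
arm_command --rot '[[0, 0, 0], [0, 0, 0], [0, 0, 0]]' --slide '[[-2, -1, -4], [0, 0, -4], [0, 0, 0]]' --gripper '[40, 40, 40]'

```text
clock: 6.78
eef_pos: [564.0, 214.3, 47.1]
tool_rot: [-3.131, 0.001, -1.198]
force: [-0.5, -0.3, 0.9]
width: 47.0
```

```bash
python3 st.py
```

```text
[564.  214.3  47.1] rot fix deg [-0.31  0.56  0.  ] 46.95752768588841 [-0.5 -0.3  0.9] [-0.38  0.8  -0.05  1.8   0.06  0.53 -1.67]
```

Call:
arm_command --rot '[[0, 0, 0], [0, 0, 0]]' --slide '[[-1, 0, -2], [0, 0, 0]]' --gripper '[40, 40]'

```text
clock: 6.95
eef_pos: [562.9, 214.3, 44.8]
tool_rot: [-3.131, 0.002, -1.198]
force: [0.2, -0.2, -0.3]
width: 47.4
```

Call:
arm_command --rot '[[0, 0, 0], [0, 0, 0]]' --slide '[[0, 0, -1], [0, 0, 0]]' --gripper '[40, 40]'

```text
clock: 7.12
eef_pos: [563.0, 214.3, 43.9]
tool_rot: [-3.13, 0.002, -1.198]
force: [-0.3, -0.2, -0.2]
width: 47.1
```

Call:
arm_command --rot '[[0, 0, 0], [0, 0, 0]]' --slide '[[0, 0, -1], [0, 0, 0]]' --gripper '[40, 40]'

```text
clock: 7.28
eef_pos: [563.2, 214.4, 42.9]
tool_rot: [-3.13, 0.002, -1.198]
force: [0.4, 0.1, -0.6]
width: 47.1
```

Call:
arm_command --rot '[[0, 0, 0], [0, 0, 0]]' --slide '[[0, 0, -1], [0, 0, 0]]' --gripper '[40, 40]'

```text
clock: 7.45
eef_pos: [563.6, 214.6, 42.4]
tool_rot: [-3.129, 0.002, -1.198]
force: [-0.5, -0.1, -0.9]
width: 47.0
```

Call:
arm_command --rot '[[0, 0, 0], [0, 0, 0]]' --slide '[[-1, 0, -1.5], [0, 0, 0]]' --gripper '[40, 40]'

```text
clock: 7.62
eef_pos: [564.2, 214.8, 42.7]
tool_rot: [-3.126, 0.001, -1.198]
force: [-0.4, -0.7, -0.6]
width: 47.2
```

Call:
arm_command --rot '[[0, 0, 0], [0, 0, 0]]' --slide '[[0, 0, -1.5], [0, 0, 0]]' --gripper '[40, 40]'

```text
clock: 7.78
eef_pos: [564.9, 215.1, 42.5]
tool_rot: [-3.124, 0.001, -1.199]
force: [-0.2, 0.1, -0.0]
width: 47.1
```

```bash
python3 st.py
python3 - <<'E'
from cell import get_image
import cv2,numpy as np
n="side"
p,d=get_image(n)
np.savez(f"{n}5.npz",p=p,d=d)
a=p[200:340,200:340,::-1]
cv2.imwrite("pics/c5.png",cv2.resize(a,(560,560),interpolation=cv2.INTER_CUBIC))
E
python3 st.py
```

```text
[564.9 215.1  42.5] rot fix deg [-0.42  0.93  0.  ] 47.127372649750924 [-0.2  0.1 -0. ] [-0.38  0.81 -0.05  1.8   0.07  0.51 -1.67]
[565.1 215.2  42.4] rot fix deg [-0.44  0.96  0.  ] 47.305617249933384 [0.9 0.9 2.5] [-0.38  0.81 -0.05  1.8   0.07  0.51 -1.67]
```

View pics/c5.png

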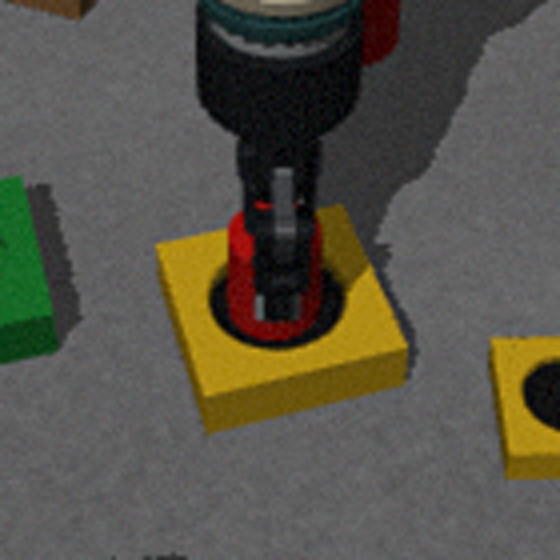

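The cap now sits down in the recess, its front bottom edge at about crop (275,340), close to the recess's front rim (345). I'll check whether that edge is at floor height.

Run:
```python
from h import *
z=np.load("side5.npz");p=z['p'];D=z['d'];P=cloud("side",D)
h=cv2.cvtColor(p,cv2.COLOR_RGB2HSV);H,S,V=[h[...,i].astype(int) for i in range(3)]
m=((H<6)|(H>174))&(S>130)&(V>30)&(D>0)
for u in range(258,281,2):
    r=[v for v in range(255,295) if m[v,u]]
    if r:
        v=max(r);print(u,v,P[v,u].round(1),"z22",plane("side",[[u,v+.5]],22)[0].round(1))
```

```text
258 280 [581.7 230.9  21.4] z22 [581.1 232.6  22. ]
260 282 [575.3 236.6  23.9] z22 [575.4 236.3  22. ]
262 283 [570.4 238.2  24.4] z22 [570.7 237.5  22. ]
264 284 [565.9 239.   23.9] z22 [566.  238.8  22. ]
266 284 [562.1 237.6  23.6] z22 [562.1 237.5  22. ]
268 284 [558.3 235.9  23.1] z22 [558.2 236.3  22. ]
270 284 [553.9 236.4  25.3] z22 [554.3 235.   22. ]
272 284 [550.6 233.4  23. ] z22 [550.5 233.8  22. ]
274 283 [547.4 230.1  23.5] z22 [547.4 230.1  22. ]
276 282 [544.5 225.8  22.9] z22 [544.3 226.3  22. ]
278 280 [542.5 218.4  21.5] z22 [542. 220.  22.]
280 272 [545.4 194.8  19.7] z22 [544.4 198.   22. ]
```

Call:
arm_command --rot '[[0, 0, 0], [0, 0, 0]]' --slide '[[-1.5, -1, -2], [0, 0, 0]]' --gripper '[40, 40]'

```text
clock: 8.0
eef_pos: [565.7, 215.6, 42.7]
tool_rot: [-3.118, 0.002, -1.198]
force: [-0.6, -0.7, -0.4]
width: 47.1
```

```bash
python3 st.py
```

```text
[565.7 215.6  42.7] rot fix deg [-0.57  1.23  0.  ] 47.066158263762595 [-0.6 -0.7 -0.4] [-0.38  0.81 -0.05  1.81  0.07  0.51 -1.67]
```

The cap no longer goes lower, and the camera puts its bottom edge at floor height, so I'm releasing it.

Call:
arm_command --rot '[[0, 0, 0], [0, 0, 0], [0, 0, 0], [0, 0, 0], [0, 0, 0]]' --slide '[[0, 0, 0], [0, 0, 0], [0, 0, 0], [0, 0, 0], [0, 0, 0]]' --gripper '[49, 53, 60, 70, 80]'

```text
clock: 8.42
eef_pos: [564.9, 215.4, 41.3]
tool_rot: [-3.12, 0.002, -1.198]
force: [0.3, -0.4, -0.2]
width: 79.4
```

Call:
arm_command --rot '[[0, 0, 0], [0, 0, 0], [0, 0, 0]]' --slide '[[0, 0, 0], [0, 0, 0], [0, 0, 0]]' --gripper '[80, 80, 80]'

```text
clock: 8.67
eef_pos: [564.5, 215.2, 40.5]
tool_rot: [-3.121, 0.002, -1.198]
force: [-0.1, -0.0, -0.5]
width: 79.9
```

```bash
python3 st.py
```

```text
[564.5 215.2  40.5] rot fix deg [-0.52  1.07  0.  ] 79.90535386942163 [-0.1 -0.  -0.5] [-0.38  0.81 -0.05  1.81  0.07  0.5  -1.67]
```

Call:
arm_command --rot '[[0, 0, 0], [0, 0, 0], [0, 0, 0], [0, 0, 0], [0, 0, 0]]' --slide '[[0, 0, 10], [0, 0, 15], [0, 0, 15], [0, 0, 15], [0, 0, 15]]' --gripper '[80, 80, 80, 80, 80]'

```text
clock: 9.08
eef_pos: [561.4, 214.0, 111.6]
tool_rot: [-3.129, 0.002, -1.198]
force: [-0.3, 0.8, 0.0]
width: 79.7
```

Call:
arm_command --rot '[[0, 0, 0], [0, 0, 0], [0, 0, 0], [0, 0, 0], [0, 0, 0]]' --slide '[[0, 0, 25], [0, 0, 30], [0, 0, 30], [0, 0, 20], [0, 0, 0]]' --gripper '[80, 80, 80, 80, 80]'

```text
clock: 9.5
eef_pos: [561.8, 214.0, 228.1]
tool_rot: [-3.123, 0.002, -1.198]
force: [0.2, 0.6, -0.1]
width: 80.0
```

Call:
arm_command --rot '[[0, 0, 0], [0, 0, 0], [0, 0, 0], [0, 0, 0], [0, 0, 0]]' --slide '[[-25, 0, 10], [-30, 0, 10], [-30, 0, 10], [-25, 0, 0], [0, 0, 0]]' --gripper '[80, 80, 80, 80, 80]'

```text
clock: 9.92
eef_pos: [448.3, 212.5, 261.0]
tool_rot: [-3.119, 0.001, -1.201]
force: [-0.7, -0.4, -1.1]
width: 80.0
```

```bash
python3 st.py
python3 - <<'E'
from cell import get_image
import cv2,numpy as np
for n in("side","top"):
    p,d=get_image(n)
    cv2.imwrite(f"pics/{n}6.png",p[:,:,::-1]);np.savez(f"{n}6.npz",p=p,d=d)
a=cv2.imread("pics/side6.png")[100:340,170:370];b=cv2.imread("pics/top6.png")[110:350,150:350]
cv2.imwrite("pics/c6.png",np.hstack([cv2.resize(x,(400,480)) for x in(a,b)]))
E
```

```text
[448.3 212.5 261. ] rot fix deg [-0.55  1.2   0.  ] 79.95161079415448 [-0.7 -0.4 -1.1] [-0.45  0.36 -0.07  1.92  0.04  0.84 -1.74]
```

View pics/c6.png

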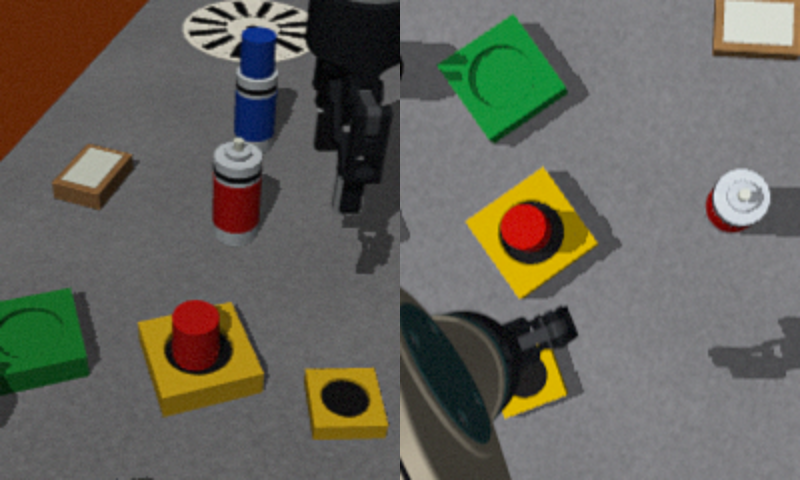

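The red cap stands upright in the large yellow holder's recess (side crop (195,335), top crop (525,227)). Both cans are standing and the gripper is well clear. I'll measure before handing in.

Run:
```python
from h import *
for n in("top","side"):
    z=np.load(f"{n}6.npz");p=z['p'];D=z['d'];P=cloud(n,D)
    h=cv2.cvtColor(p,cv2.COLOR_RGB2HSV);H,S,V=[h[...,i].astype(int) for i in range(3)]
    red=((H<6)|(H>174))&(S>150)&(V>60)&(D>0)
    near=np.hypot(P[...,0]-562,P[...,1]-213)<45
    Z=P[...,2]; m=big(red&near&(abs(Z-76)<5)); c=max(cv2.findContours(m.astype(np.uint8),0,1)[0],key=len)
    q=P[m];A=np.c_[q[:,:2]-q[:,:2].mean(0),np.ones(len(q))]
    print(n,"cap top",q.mean(0).round(1),circ(plane(n,c.reshape(-1,2),77)[:,:2]),"slope",np.linalg.lstsq(A,q[:,2],rcond=None)[0].round(3))
    # can shoulder / blue
    b=(H>105)&(H<130)&(S>130)&(V>40)&(D>0)&(abs(Z-174)<4);
    if b.any(): print("blue",P[big(b)].mean(0).round(1))
    s=(D>0)&(abs(Z-119.5)<4)&(np.hypot(P[...,0]-586,P[...,1]+9)<60)
    if s.any(): print("shoulder",P[big(s)].mean(0).round(1),s.sum())
```

```text
top cap top [563.5 214.6  75.8] (array([563.52099191, 214.37731213]), np.float64(22.56724217824698)) slope [ 1.6000e-02 -1.1000e-02  7.5769e+01]
blue [ 617.1 -212.8  173.8]
shoulder [585.5  -9.8 118.9] 436
side cap top [565.4 217.9  75.9] (array([565.16568991, 218.41847892]), np.float64(23.532731945525747)) slope [ 8.0000e-03 -2.5000e-02  7.5943e+01]
blue [ -121.6 -1477.    173.8]
shoulder [586.1  -1.6 119.1] 198
```

Run:
```python
from cell import ctrl
print(ctrl.finish_job())
```

```text
the job is handed in; nothing more can be done
None
```

I lifted the red cap straight up off its can, set it open side down in the recess of the large yellow holder, let go, backed the arm away and handed the job in at about 10 s. No verdict was given.

**Cap position:** The top camera puts the cap about 2 mm from the recess centre; the side camera gives about 5 mm. The limit is 16 mm.

**Cap height and tilt:** The cap's top reads 75.8 mm, against 77 mm expected. Both cameras also read the can tops about 1 mm low at the start, so the cap is on the floor. Its top is flat within about 1.5°.

**Cans:** Both stand upright. In the top view the blue can reads the same place as before, and the red can's centre is within 1 mm of where it was.

**Where checks disagreed or were weak:**
- **Touchdown force:** The force sensor showed no clear contact at touchdown, only one 2.5 N reading. I judged contact from the tool no longer going down and from the camera view of the cap's lower edge.
- **Side camera, red can:** The side view put the red can's shoulder about 8 mm off in y. I put that down to only part of the shoulder being visible there.
- **Side camera, blue can:** The final side-view reading for the blue can was bogus, because it picked up another object in the background.

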